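# Turn a settled tin of varnish over and back in the tin turner

## Robot

A 6-joint arm with a two-finger parallel gripper is mounted at the origin on the work surface; the furniture and walls round the work are solid. World frame = base frame: x ahead of the robot, y to its left, z up, the work surface at z = 0. Lengths are in m, angles in rad, forces in N, time in s.
With the tool pointing down it reaches from about 0.375 to 0.9 m from the base axis. Payload 3.1 kg.
Tool frame: the origin (TCP) lies on the centre line of the jaws, within the pads' length; the fingertips stand 8 mm ahead of it and the grasp point (between the pads) lies 11 mm behind it; z points along the fingers, y is the line along which they close (so a half turn about z gives the same grasp; the last joint's range is limited). The gripper opens to 85 mm and grips with 20 to 120 N. Pads are 22 mm wide; open, the fingers measure 114 mm over their backs; the gripper's body (76 mm by 85 mm) begins 54 mm behind the grasp point. The pads swing forward as they close: fully open they stand 13 mm farther back than shut.
Start: joints at [1.167, 0.527, 1.433, -0, 1.181, -0.178], TCP at [0.139, 0.609, 0.239] pointing down, gripper open.
Joint ranges: [-3.08, 3.08], [-0.75, 2.2], [0.22, 2.44], [-1.43, 4.57], [0, 2.65], [-2.85, 2.85]. Speed limits (rad/s): [2.79, 2.79, 3.14, 3.14, 3.14, 3.14].

## Interface

Orientations are given as a unit quaternion [x, y, z, w].
In Python, from station import * gives the robot as it stands.
- The arm moves only by the tool play_rows, never from a script. Its argument "rows" is a list of rows, each a list of 3 entries, a list of its own where there are three numbers: the turn, a rotation vector about the tool's x, y, z in degrees, then the shift along the tool's x, y, z in mm, then the closure, from 0 (fully open) to 1 (shut). In form: [[[ax, ay, az], [dx, dy, dz], jaw], ...]. A call has 1 to 12 rows; each row shifts and turns the commanded pose from where the row before left it, along the tool's axes as they then stand; what a row does not reach is not made up. A row lasts 1/12 s, in which the tool goes at most 41.7 mm and 7.16 degrees, less where a joint would pass 70% of its speed; a pose out of reach is approached as far as the arm can. A call with a gripper value outside its range is refused whole. The fingers move at their own pace and stop on an object; "grip_force" is the grip in N (left out, the last holds). Time passes only in rows, so rows that do not move let the fingers close. It gives the time, the measured TCP pose, the force, the opening and the grip force at its end, in the units of the state.
- sense(): the state, without advancing time (a new reading comes with each control period).
- snapshot(name): name is "scene" or "top"; returns (picture, depth): 384x512x3 uint8, red, green, blue; 384x512 float32, m along the optical axis (not along the pixel's ray), 0 where there is no reading.
- get_calibration(name): a dict with "vfov" (degrees; the focal length in pixels is half the picture's height over the tangent of half this angle, whatever the lens; pixels are square), "cx", "cy" (the principal point, pixels), "xyz" and "attitude" of the camera in the world. Camera axes: x right, y down, z forward; pixel columns grow to the right and rows downward; lengths in m; the calibration is good to about 2 mm. A picture is of the moment at which its call begins. get_calibration takes no time and is no camera call.
- sign_off(): hands the job in; it is judged then, once.
The state is a dict: "t": time; "q": joint angles; "qd": joint speeds; "tau": joint torques, N m; "tcp_pos": TCP position; "tool_rot": TCP orientation; "force": force on the tool from outside, world axes, zero at the start; "ft_torque": the same for the moment, N m; "finger_gap": opening from 0.0 (shut) to 1.0 (fully open); "gripper_force": force on a finger pad.
Only numpy, scipy, OpenCV 4.12 (cv2) and the standard library are available. Lean on these libraries where they do the work, as an engineer would, in place of code of your own. Each camera call takes 0.05 s, during which the arm holds its last target. There are 200 camera calls.

## Task

The matting agent in the closed tin of varnish has settled: push the tin along the loading deck until it is fully home against the back of the turner's cradle, then swing the crank over to its other stop so that the tin stands upside down. Leave it upside down for about two seconds, swing the crank back to its first stop so that the tin stands upright again, still fully home, and let go. Swing it steadily rather than letting it slam, and do not disturb the other things on the bench.

Things in the scene. Friction and masses are not known exactly. Their poses are not given: they have to be found in the camera images.
- turner: Tin turner fixed on the bench: plywood base, wooden loading deck in front, open-fronted steel cradle on a level axle 85 mm above the bench, grey bearing block (115 mm high) behind. Origin: on the bench under the cradle's middle; x along the axle away from the robot (loading direction), y left. Stop posts 75 mm high at x -4, y +93 and -93 mm; rear end at x +97 mm.
- deck (a point): Middle of the top of the turner's wooden loading deck, 41.5 mm above the bench; axes as the turner's. The deck is 102 mm long (x) and 142 mm wide between two side rails 6 mm high; it ends 3 mm short of the cradle's floor, which is 0.5 mm lower.
- tin_center (a point): Centre (half-way up) of the closed tin: a loose bright steel cylinder 66 mm in diameter and 84 mm high with a pale paper label and a press-in lid, about 0.3 kg. z runs from its bottom to its lid. It starts upright on the loading deck.
- seat (a point): Where the tin's centre lies when fully home in the cradle (within 2 mm up and sideways). On the axle; turns with the cradle. Chamber 70 mm wide, 88 high, flat back 34 mm behind this point. Reaching in front of it: floor 33 mm, cheeks (with a window) 18, flared lips 31, roof 16 (roof's top 48 mm above the point). A home tin is reached from the front between the lips. Turning, it sweeps a 65 mm radius.
- grip (a point): Middle of the crank's wooden grip, on its axis: a free-spinning sleeve 20 mm in diameter, 62 mm long, parallel to the axle, 115 mm from it, its middle 50 mm nearer the robot than the seat. At the first stop the crank points left (turner's +y), level with the axle; it swings up, over the top and down to the right (-y), level again, at the other stop.
- cradle (a joint): Angle of the cradle about the axle, rad: 0 at the first stop (tin upright, crank to the left), growing as the crank swings up and over; pi at the other stop (tin upside down, crank to the right). It is nearly balanced but for the crank, whose weight, slowed by a little friction, holds it on either stop.
- oil_stone: Bystander: sharpening stone in a dark wooden base, 66 x 178 x 34 mm, at the left. Origin: centre of its underside.
- gouge: Bystander: carving gouge with a pale wooden handle, 34 x 202 x 33 mm, lying to the right of the turner. Origin: centre of its underside.
- tablet: Bystander: small dark tablet, 79 x 158 x 9 mm, lying at the right. Origin: centre of its underside.
- wax_tin: Bystander: low brown wax tin, 61 mm across and 26 mm high, behind the turner. Origin: centre of its underside.
- sanding_block: Bystander: wooden sanding block, 53 x 97 x 28 mm, behind the turner, beside the vice. Origin: centre of its underside.
There are look-alikes about, which are no part of the job. Of the things that look like the part that bears tin_center, the smaller one is meant.

How it is judged:
By the outcome, as a careful person would: the job done as asked, in the order asked, and still so for the second after the job is handed in, with the robot touching nothing.
It also fails if it takes over 72 s, if anything falls off the work surface, if the arm or the gripper's body presses on something with over 40 N, if the wrist force passes 120 N, or if a joint passes its speed limit or range.

## Working session

There is one attempt and no reset: what is moved stays moved. The work goes in short steps, Python scripts to look and compute and a tool call to move; the robot and the scene stay as the last step left them, time stands still between calls to the robot, and variables do not carry over. Pictures are saved under pics/ and viewed, at most 11 in all, crops included, and the job is handed in when it is done.

Besides the shell and the picture viewer there is one more tool, called after "Request:" by a JSON object that holds its "fn" and its "kwargs". play_rows: Moves the arm, as the interface text tells. Its arguments: {"type":"object","properties":{"rows":{"type":"array","items":{"type":"array"}},"grip_force":{"type":"number"}},"required":["rows"]}

```bash
mkdir -p pics; cat > h.py <<'E'
from station import *
import numpy as np, cv2
from scipy.spatial.transform import Rotation as R
def cam(name):
    c=get_calibration(name); return c
def snap(name,tag):
    im,d=snapshot(name); cv2.imwrite(f'pics/{tag}.png',cv2.cvtColor(im,cv2.COLOR_RGB2BGR)); np.save(f'pics/{tag}.npy',d); return im,d
def px2w(name,u,v,z):
    c=get_calibration(name); f=192/np.tan(np.radians(c['vfov']/2))
    a=np.array(c['attitude']); M=R.from_quat(a).as_matrix() if a.size==4 else a.reshape(3,3)
    return M@np.array([(u-c['cx'])/f*z,(v-c['cy'])/f*z,z])+np.array(c['xyz'])
def w2px(name,p):
    c=get_calibration(name); f=192/np.tan(np.radians(c['vfov']/2))
    a=np.array(c['attitude']); M=R.from_quat(a).as_matrix() if a.size==4 else a.reshape(3,3)
    q=M.T@(np.array(p)-np.array(c['xyz'])); return q[:2]/q[2]*f+[c['cx'],c['cy']]
def crop(tag,u0,v0,u1,v1,s):
    im=cv2.imread(f'pics/{tag}.png')[v0:v1,u0:u1]; cv2.imwrite(f'pics/{tag}_c{u0}.png',cv2.resize(im,None,fx=s,fy=s,interpolation=cv2.INTER_CUBIC))
E
python3 - <<'E'
from h import *
a,_=snap('scene','s0'); b,_=snap('top','t0')
print(get_calibration('scene'),get_calibration('top'),sense())
E
```

```text
{'vfov': 47.37377084709239, 'cx': 253.24795834018087, 'cy': 192.17979835975945, 'xyz': array([-0.15640272, -0.56038223,  0.77886402]), 'attitude': array([ 0.82580851, -0.36224406,  0.17286342, -0.39615375])} {'vfov': 49.60113798952441, 'cx': 250.79506277248007, 'cy': 185.85315577944925, 'xyz': array([0.31518711, 0.04568426, 1.46748989]), 'attitude': array([ 0.71363874, -0.69719345,  0.0531851 , -0.04257217])} {'t': 0.1, 'q': array([ 1.16750008e+00,  5.28360565e-01,  1.43377827e+00,  3.14345839e-05,
        1.18141221e+00, -1.78516815e-01]), 'qd': array([-0.00024993, -0.00235574, -0.00309442, -0.00119496,  0.0010455 ,
        0.00075663]), 'tau': array([ 9.82716483e-05, -4.43302631e+01, -1.78586394e+01, -2.26399243e-04,
        3.94172006e-03,  1.34081648e-05]), 'tcp_pos': array([0.13902868, 0.60869348, 0.23843792]), 'tool_rot': array([ 1.12159145e-01,  9.93689774e-01, -9.33887383e-04, -2.94778544e-04]), 'force': array([-0.86814533, -0.03358501, -0.64844702]), 'ft_torque': array([ 0.03039694, -0.02951383, -0.04375376]), 'gripper_force': 0.0, 'finger_gap': 1.001854514063477}
```

View pics/s0.png

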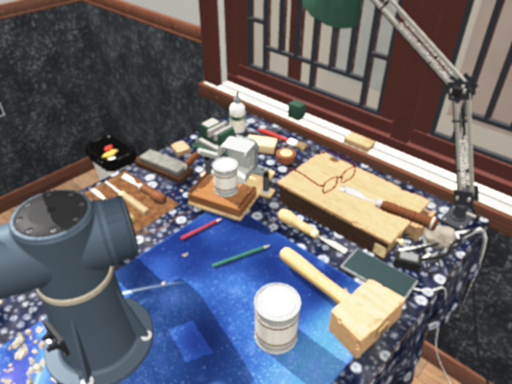

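View pics/t0.png

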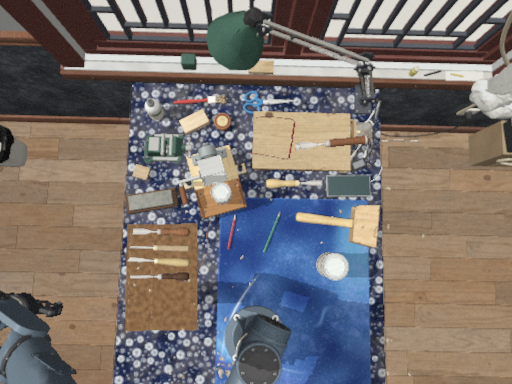

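The scene shows two tins. The small one stands on the turner's deck (scene 225,178; top 221,192). The larger look-alike stands on the mat (scene 277,317; top 333,266). I take the one on the deck and check it in a close crop.

```bash
python3 - <<'E'
from h import *
a=cv2.imread('pics/s0.png')[115:235,130:290]; b=cv2.imread('pics/t0.png')[130:230,160:270]
a=cv2.resize(a,(560,420),interpolation=cv2.INTER_CUBIC)
b=cv2.resize(b,None,fx=5,fy=5,interpolation=cv2.INTER_CUBIC)
cv2.imwrite('pics/a1.png',a);cv2.imwrite('pics/b1.png',b)
d=np.load('pics/t0.npy')
for u,v in [(221,192),(333,266),(210,170),(207,210),(240,207),(183,195)]:
    print(u,v,px2w('top',u,v,d[v,u]).round(3))
E
```

```text
221 192 [0.476 0.124 0.124]
333 266 [ 0.247 -0.242  0.114]
210 170 [0.547 0.162 0.131]
207 210 [0.422 0.174 0.046]
240 207 [0.436 0.062 0.038]
183 195 [0.466 0.25  0.101]
```

View pics/a1.png

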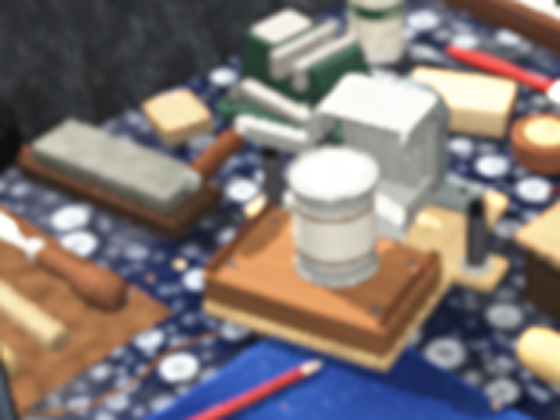

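View pics/b1.png

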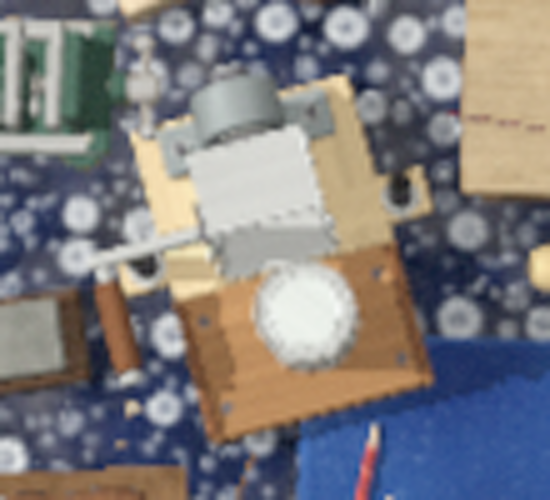

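The tin stands on the deck in front of the cradle, with the crank grip at top (183,195) and the turner yawed to the left. Next I fit the turner's pose from depth.

```bash
python3 - <<'E'
from h import *
d=np.load('pics/t0.npy')
im=cv2.imread('pics/t0.png')
vv,uu=np.mgrid[130:225,160:265]
P=np.array([px2w('top',u,v,d[v,u]) for u,v in zip(uu.ravel(),vv.ravel())]); C=im[vv.ravel(),uu.ravel()].astype(int)
def fit(m,n):
    p=P[m,:2].astype(np.float32); 
    msk=np.zeros(d.shape,np.uint8); msk[vv.ravel()[m],uu.ravel()[m]]=1
    k,l,s,c=cv2.connectedComponentsWithStats(msk,connectivity=8); b=1+np.argmax(s[1:,4]); sel=l[vv.ravel()[m],uu.ravel()[m]]==b
    p=p[sel]; print(n,len(p),cv2.minAreaRect(p), 'mean',P[m][sel].mean(0).round(4)); return P[m][sel]
z=P[:,2]; x=P[:,0];y=P[:,1]
brown=(C[:,2]-C[:,0]>45)
fit((z>.03)&(z<.056)&brown&(y<.21),'deck')
t=fit((z>.115)&(x<.505)&(y<.165)&(y>.08),'tin')
print(cv2.minEnclosingCircle(t[:,:2].astype(np.float32)))
fit((z>.12)&(z<.145)&(x>.508),'roof')
fit((z>.07)&(z<.115)&brown&(y>.2),'grip')
# posts
fit((z>.06)&(z<.09)&(y<.07)&(x>.5),'rpost')
E
```

```text
Traceback (most recent call last):
  File "h.py", line 9, in px2w
    c=get_calibration(name); f=192/np.tan(np.radians(c['vfov']/2))
ValueError: time passes only in moves, steps and waits
```

```bash
cat >> h.py <<'E'
def cloud(name,uu,vv,z):
    c=get_calibration(name); f=192/np.tan(np.radians(c['vfov']/2))
    M=R.from_quat(c['attitude']).as_matrix()
    return np.c_[(uu-c['cx'])/f*z,(vv-c['cy'])/f*z,z]@M.T+np.array(c['xyz'])
E
cat > fit.py <<'E'
from h import *
def load(tag,cam,u0,u1,v0,v1):
    d=np.load(f'pics/{tag}.npy'); im=cv2.imread(f'pics/{tag}.png')
    vv,uu=np.mgrid[v0:v1,u0:u1]; vv=vv.ravel();uu=uu.ravel()
    return cloud(cam,uu,vv,d[vv,uu]),im[vv,uu].astype(int),uu,vv
def fit(m,n,P,uu,vv):
    msk=np.zeros((384,512),np.uint8); msk[vv[m],uu[m]]=1
    k,l,s,c=cv2.connectedComponentsWithStats(msk,connectivity=8)
    if k<2: print(n,'none'); return
    b=1+np.argmax(s[1:,4]); p=P[m][l[vv[m],uu[m]]==b]
    r=cv2.minAreaRect(p[:,:2].astype(np.float32))
    print(n,len(p),np.round(r[0],4),np.round(r[1],4),round(r[2],1),'mean',p.mean(0).round(4)); return p
E
python3 - <<'E'
from fit import *
P,C,uu,vv=load('t0','top',160,265,130,225)
z=P[:,2]; x=P[:,0];y=P[:,1]; brown=(C[:,2]-C[:,0]>45)
fit((z>.03)&(z<.056)&brown&(y<.21)&(x<.54),'deck',P,uu,vv)
t=fit((z>.115)&(x<.515)&(y<.165)&(y>.08),'tin',P,uu,vv)
print(cv2.minEnclosingCircle(t[:,:2].astype(np.float32)))
fit((z>.12)&(z<.145)&(x>.508),'roof',P,uu,vv)
fit((z>.07)&(z<.115)&brown&(y>.2),'grip',P,uu,vv)
fit((z>.06)&(z<.09)&(y<.07)&(x>.5),'rpost',P,uu,vv)
fit((z>.06)&(z<.083)&(y>.18)&(x>.48)&~brown,'lpost',P,uu,vv)
E
```

```text
deck 936 [0.4675 0.1326] [0.1031 0.1581] 17.0 mean [0.4597 0.131  0.0429]
tin 313 [0.4774 0.1255] [0.063  0.0621] 1.7 mean [0.478  0.1267 0.1247]
((0.47743937373161316, 0.1266716569662094), 0.032827671617269516)
roof 429 [0.5549 0.1604] [0.0698 0.0848] 18.0 mean [0.56   0.162  0.1336]
grip 91 [0.468  0.2522] [0.0586 0.0172] 16.4 mean [0.468  0.2521 0.0937]
rpost 480 [0.6351 0.0098] [0.1342 0.052 ] 0.8 mean [0.6347 0.0045 0.0708]
lpost 80 [0.6346 0.2844] [0.0256 0.0717] 71.8 mean [0.6363 0.2828 0.0725]
```

```bash
cat >> h.py <<'E'
YAW=np.radians(17.0); SEAT=np.array([0.550,0.1573,0.085])
B=np.array([[np.cos(YAW),-np.sin(YAW),0],[np.sin(YAW),np.cos(YAW),0],[0,0,1]])
def turn2T(p): return SEAT+B@np.array(p)   # turner axes, about seat
def st(s=None):
    s=s or sense(); M=R.from_quat(s['tool_rot']).as_matrix(); p=np.array(s['tcp_pos'])
    print('t',s['t'],'turner-rel TCP mm',(B.T@(p-SEAT)*1e3).round(1),'F(turner)',(B.T@np.array(s['force'])).round(1),'gap',round(s['finger_gap'],3),'gf',s['gripper_force'])
    return p,M
def go(tgt):  # tool-frame shift mm to turner-rel target (mm)
    p,M=st(); Md=B@np.diag([-1,1,-1.]); rv=R.from_matrix(M.T@Md).as_rotvec(degrees=True)
    sh=M.T@(turn2T(np.array(tgt)/1e3)-p)*1e3
    sh2=Md.T@(turn2T(np.array(tgt)/1e3)-p)*1e3
    print('turn',rv.round(2),'shift now',sh.round(1),'shift after turn',sh2.round(1))
E
python3 -c "
from h import *
go([-78,-8,110])"
```

```text
t 0.1 turner-rel TCP mm [-261.   551.8  153.4] F(turner) [-0.8  0.2 -0.6] gap 1.002 gf 0.0
turn [ -0.1   -0.05 -29.88] shift now [-437.6 -394.1   44. ] shift after turn [-183.  -559.8   43.4]
```

Request:
{"fn": "play_rows", "kwargs": {"rows": [[[0,0,-6],[0,0,0],0],[[0,0,-6],[0,0,0],0],[[0,0,-6],[0,0,0],0],[[0,0,-6],[0,0,0],0],[[0,0,-5.9],[0,0,0],0],[[0,0,0],[-10,-31,0],0],[[0,0,0],[-10,-31,0],0],[[0,0,0],[-10,-31,0],0],[[0,0,0],[-10,-31,0],0],[[0,0,0],[-10,-31,0],0],[[0,0,0],[-10,-31,0],0],[[0,0,0],[-10,-31,0],0]]}}

```text
t: 1.1
tcp_pos: [0.2701, 0.4207, 0.239]
tool_rot: [-0.148, 0.989, -0.0, -0.0]
force: [0.5, 0.4, -0.2]
finger_gap: 1.001
gripper_force: 0.0
```

Request:
{"fn": "play_rows", "kwargs": {"rows": [[[0,0,0],[-10,-31,0],0],[[0,0,0],[-10,-31,0],0],[[0,0,0],[-10,-31,0],0],[[0,0,0],[-10,-31,0],0],[[0,0,0],[-10,-31,0],0],[[0,0,0],[-10,-31,0],0],[[0,0,0],[-10,-31,0],0],[[0,0,0],[-10,-31,0],0],[[0,0,0],[-10,-31,0],0],[[0,0,0],[-10,-31,0],0],[[0,0,0],[-10,-31,0],0],[[0,0,0],[0,0,0],0]]}}

```text
t: 2.1
tcp_pos: [0.479, 0.1242, 0.2394]
tool_rot: [-0.146, 0.989, -0.001, 0.002]
force: [0.9, -0.4, 0.5]
finger_gap: 1.001
gripper_force: 0.0
```

```bash
python3 -c "
from h import *
go([-78,-8,10])
snap('scene','s1');crop('s1',140,90,300,240,4)"
```

```text
t 2.1 turner-rel TCP mm [-77.5 -10.9 154.4] F(turner) [ 0.8 -0.6  0.5] gap 1.001 gf 0.0
turn [-0.17  0.2  -0.26] shift now [  1.    3.4 144.4] shift after turn [  0.5   2.9 144.4]
```

View pics/s1_c140.png

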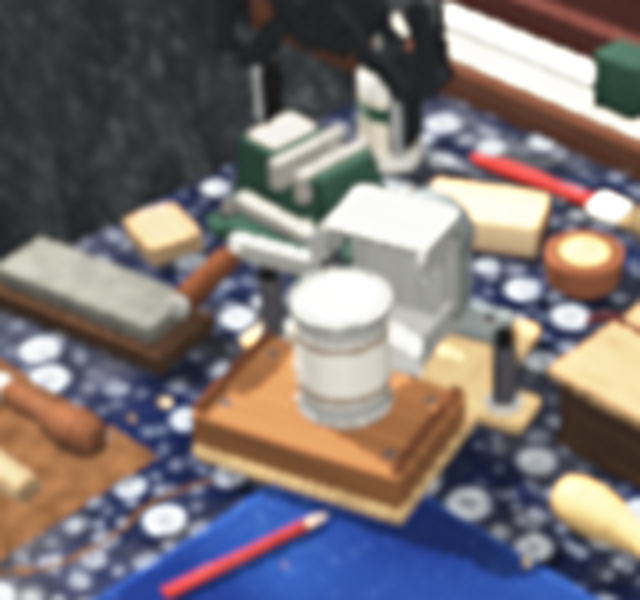

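The gripper hangs above the tin (scene ~ 225,178); the tin and cradle are unchanged. I check the tin's lateral position against the other camera.

```bash
python3 - <<'E'
from fit import *
P,C,uu,vv=load('s0','scene',190,260,140,215)
Q=(P-SEAT)@B*1e3
m=(abs(Q[:,2]-40)<5)&(Q[:,0]<-45)&(Q[:,0]>-115)&(abs(Q[:,1])<50)
c,r=cv2.minEnclosingCircle(Q[m][:,:2].astype(np.float32)); print('lid',c,r,Q[m].mean(0))
m=(Q[:,0]<-40)&(Q[:,0]>-115)&(Q[:,2]<30)&(Q[:,2]>-30)&(abs(Q[:,1])<50)
from scipy.optimize import least_squares
q=Q[m][:,:2]; print(len(q),least_squares(lambda a:np.hypot(*(q-a).T)-33,[-78,-8],loss='soft_l1').x)
m=(abs(Q[:,2]-48)<6)&(Q[:,0]>-25)&(Q[:,0]<40)
r=cv2.minAreaRect(Q[m][:,:2].astype(np.float32)); print('roof',r,Q[m].mean(0))
P,C,uu,vv=load('t0','top',160,265,130,225);Q=(P-SEAT)@B*1e3
m=(abs(Q[:,2]-48)<6)&(Q[:,0]>-25)&(Q[:,0]<60)
print('roof top',cv2.minAreaRect(Q[m][:,:2].astype(np.float32)))
E
```

```text
lid (-78.35933685302734, -8.580501556396484) 36.14287567138672 [-79.07743921  -9.47274669  37.82097786]
445 [-77.01543437  -7.94986751]
roof ((8.156597137451172, -1.5815200805664062), (62.320587158203125, 78.21776580810547), 1.262662649154663) [ 6.49387578 -5.00214754 46.61045646]
roof top ((8.214763641357422, 1.8275833129882812), (64.7575454711914, 81.91202545166016), 0.21595339477062225)
```

Request:
{"fn": "play_rows", "kwargs": {"rows": [[[0,0,0],[0.5,2.7,20],0],[[0,0,0],[0,0,25],0],[[0,0,0],[0,0,25],0],[[0,0,0],[0,0,20],0],[[0,0,0],[0,0,15],0],[[0,0,0],[0,0,15],0],[[0,0,0],[0,0,12],0],[[0,0,0],[0,0,10],0],[[0,0,0],[0,0,0],0],[[0,0,0],[0,0,0],0.15],[[0,0,0],[0,0,0],0.2],[[0,0,0],[0,0,0],0.25]], "grip_force": 20}}

```text
t: 3.15
tcp_pos: [0.4743, 0.1308, 0.0983]
tool_rot: [-0.148, 0.989, -0.0, 0.001]
force: [1.1, -1.2, 1.2]
finger_gap: 0.765
gripper_force: 22.7
```

```bash
python3 -c "
from h import *
go([-50,0,12])"
```

```text
t 3.15 turner-rel TCP mm [-80.1  -3.2  13.3] F(turner) [ 0.7 -1.4  1.2] gap 0.765 gf 22.726023495197296
turn [-0.05  0.13  0.04] shift now [-30.1   3.2   1.4] shift after turn [-30.1   3.2   1.3]
```

Request:
{"fn": "play_rows", "kwargs": {"rows": [[[0,0,0],[0,1.2,0],0.25],[[0,0,0],[0,1,0],0.25],[[0,0,0],[0,1,0],0.25],[[0,0,0],[-5,0,0],0.25],[[0,0,0],[-5,0,0],0.25],[[0,0,0],[-5,0,0],0.25],[[0,0,0],[-5,0,0],0.25],[[0,0,0],[-5,0,0],0.25],[[0,0,0],[-3,0,0],0.25],[[0,0,0],[-1,0,0],0.25],[[0,0,0],[0,0,0],0.25],[[0,0,0],[0,0,0],0.25]]}}

```text
t: 4.15
tcp_pos: [0.4978, 0.1417, 0.0989]
tool_rot: [-0.149, 0.989, -0.0, -0.002]
force: [-5.0, -5.3, 16.4]
finger_gap: 0.767
gripper_force: 28.3
```

```bash
python3 -c "
from h import *
go([-50,0,12])
snap('top','t1');crop('t1',160,120,270,220,5)"
```

```text
t 4.15 turner-rel TCP mm [-54.5   0.3  13.9] F(turner) [-6.3 -3.6 16.4] gap 0.767 gf 28.310954868793488
turn [-0.01 -0.29  0.08] shift now [-4.5 -0.3  1.9] shift after turn [-4.5 -0.3  1.9]
```

View pics/t1_c160.png

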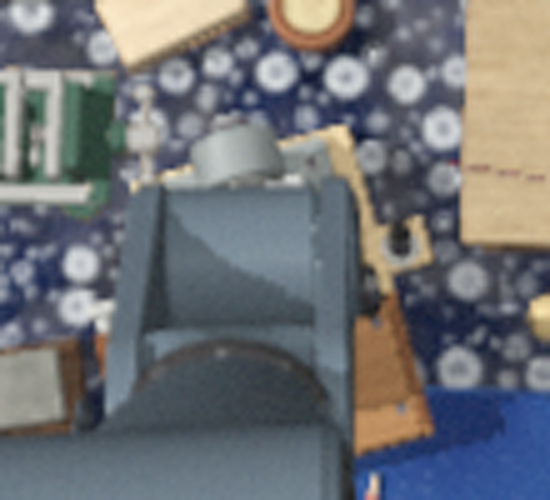

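The arm hides the tin here. Forward motion stalled 4.5 mm short with a light contact (16 N upward), so I release, back off up and check.

Request:
{"fn": "play_rows", "kwargs": {"rows": [[[0,0,0],[2,0,0],0.25],[[0,0,0],[2,0,0],0.25],[[0,0,0],[0,0,0],0.1],[[0,0,0],[0,0,0],0.05],[[0,0,0],[0,0,0],0.05],[[0,0,0],[0,0,-10],0.05],[[0,0,0],[0,0,-20],0.05],[[0,0,0],[0,0,-20],0.05],[[0,0,0],[10,0,-20],0.3],[[0,0,0],[30,0,0],0.72],[[0,0,0],[30,0,0],0.72],[[0,0,0],[0,0,0],0.72]]}}

```text
t: 5.2
tcp_pos: [0.4215, 0.1203, 0.1672]
tool_rot: [-0.148, 0.989, 0.001, -0.005]
force: [0.3, -1.2, -0.0]
finger_gap: 0.394
gripper_force: 0.0
```

```bash
python3 - <<'E'
from fit import *
go([-115,0,-5])
snap('scene','s2');crop('s2',160,120,280,220,5)
snap('top','t2')
P,C,uu,vv=load('s2','scene',170,270,120,215);Q=(P-SEAT)@B*1e3
m=(abs(Q[:,2]-40)<4)&(Q[:,0]<-20)&(Q[:,0]>-115)&(abs(Q[:,1])<50)
c,r=cv2.minEnclosingCircle(Q[m][:,:2].astype(np.float32)); print('lid',c,r,Q[m].mean(0))
from scipy.optimize import least_squares
m=(Q[:,0]<-40)&(Q[:,0]>-100)&(Q[:,2]<30)&(Q[:,2]>-30)&(abs(Q[:,1])<30)
q=Q[m][:,:2]; print(len(q),least_squares(lambda a:np.hypot(*(q-a).T)-33,[-55,0],loss='soft_l1').x)
E
```

```text
t 5.2 turner-rel TCP mm [-133.7    2.2   82.2] F(turner) [-0.1 -1.2 -0. ] gap 0.394 gf 0.0
turn [ 0.16 -0.59  0.02] shift now [-19.6  -2.5  87. ] shift after turn [-18.7  -2.2  87.2]
lid (-66.18289947509766, -11.419862747192383) 49.09625244140625 [-80.31600189  -7.00434603  38.31828165]
89 [-112.77786419    0.59990569]
```

View pics/s2_c160.png

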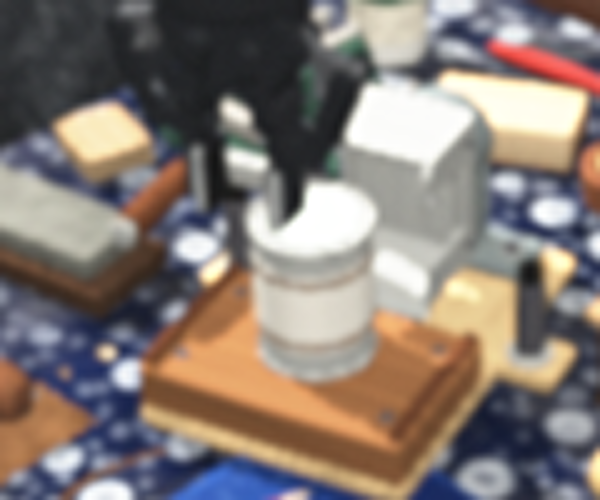

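The tin stands upright on the deck, lid at crop (312,215) = scene (222,163), with a finger seen in front of it. It seems to have moved sideways more than forward, so I measure it.

```bash
python3 - <<'E'
from fit import *
from scipy.optimize import least_squares
for tag in ['s0','s2']:
    P,C,uu,vv=load(tag,'scene',207,244,172,194);Q=(P-SEAT)@B*1e3
    m=(Q[:,2]<35)&(Q[:,2]>-37)&(Q[:,0]<-30)
    q=Q[m][:,:2]; r=least_squares(lambda a:np.hypot(*(q-a).T)-33,[-70,0],loss='soft_l1'); print(tag,len(q),r.x,np.median(abs(r.fun)))
for a in [(-78,-8,41),(-78,0,41),(-55,0,41)]: print(a,w2px('scene',turn2T(np.array(a)/1e3)))
E
```

```text
s0 491 [-76.98865884  -7.95702788] 1.0010163799074405
s2 481 [-77.05933536   0.51261033] 0.9596672133957966
(-78, -8, 41) [224.54365255 163.35541764]
(-78, 0, 41) [221.83962923 162.59260198]
(-55, 0, 41) [226.05647548 158.07955412]
```

Request:
{"fn": "play_rows", "kwargs": {"rows": [[[0,0,0],[0,-2,0],0.72],[[0,0,0],[0,0,12],0.72],[[0,0,0],[0,0,16],0.72],[[0,0,0],[0,0,16],0.72],[[0,0,0],[0,0,16],0.72],[[0,0,0],[0,0,16],0.72],[[0,0,0],[0,0,10],0.72],[[0,0,0],[0,0,2],0.72],[[0,0,0],[0,0,0],0.72],[[0,0,0],[0,0,0],0.72]]}}

```text
t: 6.13
tcp_pos: [0.4312, 0.1188, 0.0794]
tool_rot: [-0.148, 0.989, -0.0, 0.001]
force: [0.0, -0.1, 0.7]
finger_gap: 0.283
gripper_force: 0.0
```

```bash
python3 -c "
from h import *
go([-42,0,-6])"
```

```text
t 6.1333 turner-rel TCP mm [-124.9   -2.    -5.6] F(turner) [ 0.  -0.1  0.7] gap 0.283 gf 0.0
turn [-0.02  0.06  0.03] shift now [-82.9   2.    0.5] shift after turn [-82.9   2.    0.4]
```

Request:
{"fn": "play_rows", "kwargs": {"rows": [[[0,0,0],[0,2,0],0.72],[[0,0,0],[-3,0,0],0.72],[[0,0,0],[-5,0,0],0.72],[[0,0,0],[-5,0,0],0.72],[[0,0,0],[-5,0,0],0.72],[[0,0,0],[-5,0,0],0.72],[[0,0,0],[-5,0,0],0.72],[[0,0,0],[-5,0,0],0.72],[[0,0,0],[-5,0,0],0.72],[[0,0,0],[-3,0,0],0.72],[[0,0,0],[-2,0,0],0.72],[[0,0,0],[0,0,0],0.72]]}}

```text
t: 7.13
tcp_pos: [0.4716, 0.1335, 0.0792]
tool_rot: [-0.148, 0.989, -0.0, 0.001]
force: [-1.7, 0.4, -0.3]
finger_gap: 0.28
gripper_force: 0.2
```

```bash
python3 -c "
from h import *
go([-42,0,-6])"
```

```text
t 7.1333 turner-rel TCP mm [-81.9   0.1  -5.8] F(turner) [-1.5  0.9 -0.3] gap 0.28 gf 0.22986526368185878
turn [-0.02  0.09  0.02] shift now [-39.9  -0.1   0.3] shift after turn [-39.9  -0.1   0.2]
```

Request:
{"fn": "play_rows", "kwargs": {"rows": [[[0,0,0],[-3,0,0],0.72],[[0,0,0],[-4,0,0],0.72],[[0,0,0],[-4,0,0],0.72],[[0,0,0],[-4,0,0],0.72],[[0,0,0],[-4,0,0],0.72],[[0,0,0],[-4,0,0],0.72],[[0,0,0],[-4,0,0],0.72],[[0,0,0],[-3,0,0],0.72],[[0,0,0],[-2,0,0],0.72],[[0,0,0],[0,0,0],0.72]]}}

```text
t: 7.97
tcp_pos: [0.502, 0.1428, 0.0793]
tool_rot: [-0.148, 0.989, -0.0, 0.001]
force: [-0.3, -0.3, -0.8]
finger_gap: 0.282
gripper_force: 0.2
```

```bash
python3 -c "
from h import *
go([-42,0,-6])"
```

```text
t 7.9667 turner-rel TCP mm [-50.2   0.2  -5.7] F(turner) [-0.3 -0.2 -0.8] gap 0.282 gf 0.19847009098157287
turn [-0.01  0.06  0.02] shift now [-8.2 -0.2  0.3] shift after turn [-8.2 -0.2  0.3]
```

Now small steps to contact with the back.

Request:
{"fn": "play_rows", "kwargs": {"rows": [[[0,0,0],[-2,0,0],0.72],[[0,0,0],[-2,0,0],0.72],[[0,0,0],[-1,0,0],0.72],[[0,0,0],[-1,0,0],0.72],[[0,0,0],[-1,0,0],0.72],[[0,0,0],[0,0,0],0.72]]}}

```text
t: 8.47
tcp_pos: [0.5071, 0.1446, 0.0792]
tool_rot: [-0.148, 0.989, -0.0, -0.001]
force: [-3.9, -1.8, 2.1]
finger_gap: 0.277
gripper_force: 0.3
```

```bash
python3 -c "
from h import *
go([-42,0,-6])"
```

```text
t 8.4667 turner-rel TCP mm [-44.7   0.4  -5.8] F(turner) [-4.3 -0.6  2.1] gap 0.277 gf 0.3490047063678503
turn [ 0.01 -0.11  0.04] shift now [-2.7 -0.4  0.2] shift after turn [-2.7 -0.4  0.2]
```

Request:
{"fn": "play_rows", "kwargs": {"rows": [[[0,0,0],[-1,0,0],0.72],[[0,0,0],[-1,0,0],0.72],[[0,0,0],[-1,0,0],0.72],[[0,0,0],[0,0,0],0.72]]}}

```text
t: 8.8
tcp_pos: [0.5071, 0.145, 0.0789]
tool_rot: [-0.149, 0.989, -0.0, -0.004]
force: [-7.7, -3.6, 3.2]
finger_gap: 0.278
gripper_force: 0.2
```

```bash
python3 - <<'E'
from fit import *
go([-42,0,-6]); snap('scene','s3'); crop('s3',160,110,280,210,5)
P,C,uu,vv=load('s3','scene',190,260,130,200);Q=(P-SEAT)@B*1e3
E
```

```text
t 8.8 turner-rel TCP mm [-44.6   0.8  -6.1] F(turner) [-8.4 -1.2  3.2] gap 0.278 gf 0.23703851737082005
turn [ 0.05 -0.45  0.11] shift now [-2.6 -0.8 -0.2] shift after turn [-2.6 -0.8 -0.1]
```

View pics/s3_c160.png

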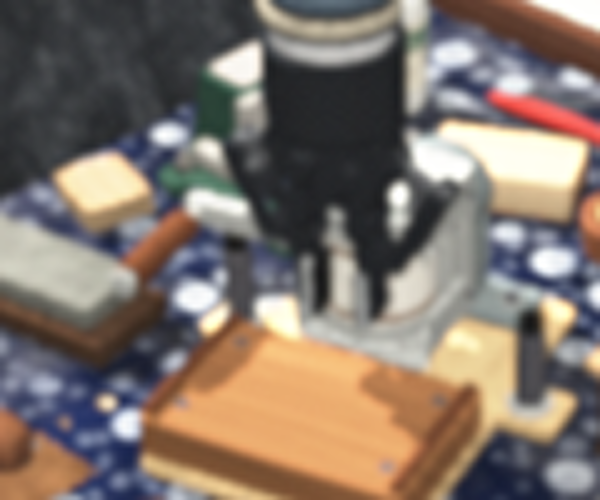

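The tin is inside the cradle with the fingers at its front (crop ~350,290), and the push came to a firm stop. I retreat up and measure the tin's seating.

Request:
{"fn": "play_rows", "kwargs": {"rows": [[[0,0,0],[6,0,0],0.72],[[0,0,0],[15,0,0],0.72],[[0,0,0],[20,0,0],0.72],[[0,0,0],[15,20,-25],0.72],[[0,0,0],[0,40,-10],0.72],[[0,0,0],[0,40,-10],0.5],[[0,0,0],[0,40,-10],0.5],[[0,0,0],[0,30,-10],0.5],[[0,0,0],[0,0,-10],0.5],[[0,0,0],[0,0,0],0.5],[[0,0,0],[0,0,0],0.5]]}}

```text
t: 9.77
tcp_pos: [0.4086, 0.2926, 0.1549]
tool_rot: [-0.148, 0.989, 0.001, 0.002]
force: [-0.7, -0.2, 0.4]
finger_gap: 0.498
gripper_force: 0.0
```

```bash
cat > tin.py <<'E'
from fit import *
from scipy.optimize import least_squares
import sys
tag=sys.argv[1]
go([-56,115,60]); snap('scene',tag); snap('top',tag+'t'); crop(tag,160,110,280,210,5)
P,C,uu,vv=load(tag,'scene',215,250,155,185);Q=(P-SEAT)@B*1e3
m=(abs(Q[:,2])<35)&(abs(Q[:,1])<22)&(Q[:,0]<-18)&(Q[:,0]>-60)
q=Q[m][:,:2]; r=least_squares(lambda a:np.hypot(*(q-a).T)-33,[0,0],loss='soft_l1'); print('tin',len(q),r.x,np.median(abs(r.fun)))
P,C,uu,vv=load(tag+'t','top',180,265,130,215);Q=(P-SEAT)@B*1e3
m=(abs(Q[:,2]-40)<3.5)&(Q[:,0]<-17)&(Q[:,0]>-60)&(abs(Q[:,1])<30); 
print('lid front x,y from top', np.sort(Q[m][:,0])[:8].round(1),m.sum())
brown=(C[:,2]-C[:,0]>45)
fit((P[:,2]>.07)&(P[:,2]<.115)&brown&(Q[:,1]>95),'grip',P,uu,vv)
E
python3 tin.py s4
```

```text
t 9.7667 turner-rel TCP mm [-95.7 170.7  69.9] F(turner) [-0.8  0.1  0.4] gap 0.498 gf 0.0
turn [0.02 0.23 0.07] shift now [-39.6 -55.8  10. ] shift after turn [-39.7 -55.7   9.9]
tin 298 [-1.60979332  0.21334693] 1.1625916379477754
lid front x,y from top [-34.7 -33.8 -31.8 -31.8 -31.  -30.9 -30.9 -30.2] 50
grip 85 [0.4676 0.2523] [0.0569 0.0171] 15.8 mean [0.4676 0.2515 0.0934]
```

View pics/s4_c160.png

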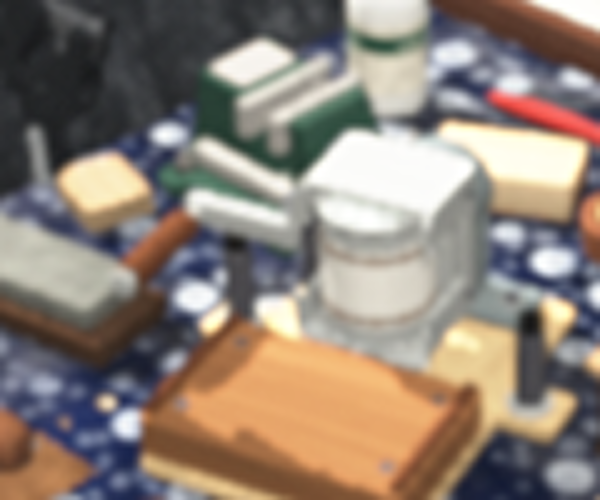

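The tin sits home in the cradle (crop ~375,270), lid under the roof, and the crank is unmoved at left. Next I grip the crank's sleeve.

Request:
{"fn": "play_rows", "kwargs": {"rows": [[[0,0,0],[-13,-18,0],0.5],[[0,0,0],[-13,-20,0],0.5],[[0,0,0],[-12,-18,0],0.5],[[0,0,0],[0,0,12],0.5],[[0,0,0],[0,0,15],0.5],[[0,0,0],[0,0,15],0.5],[[0,0,0],[0,0,15],0.5],[[0,0,0],[0,0,12],0.5],[[0,0,0],[0,0,8],0.5],[[0,0,0],[0,0,4],0.5],[[0,0,0],[0,0,0],0.5],[[0,0,0],[0,0,0],0.5]]}}

```text
t: 10.87
tcp_pos: [0.4605, 0.249, 0.0733]
tool_rot: [-0.148, 0.989, 0.0, -0.0]
force: [0.4, 0.3, -0.1]
finger_gap: 0.501
gripper_force: 0.0
```

```bash
python3 -c "
from h import *
go([-58,114.5,-11])"
```

```text
t 10.8667 turner-rel TCP mm [-58.8 113.9 -11.7] F(turner) [ 0.4  0.2 -0.1] gap 0.501 gf 0.0
turn [ 0.   -0.   -0.03] shift now [-0.8  0.6 -0.7] shift after turn [-0.8  0.6 -0.7]
```

Request:
{"fn": "play_rows", "kwargs": {"rows": [[[0,0,0],[0,0,0],0.65],[[0,0,0],[0,0,0],0.75],[[0,0,0],[0,0,0],0.85],[[0,0,0],[0,0,0],0.85],[[0,0,0],[0,0,0],0.85]], "grip_force": 40}}

```text
t: 11.28
tcp_pos: [0.4607, 0.2496, 0.0741]
tool_rot: [-0.148, 0.989, 0.0, 0.001]
force: [-0.1, -0.4, 4.3]
finger_gap: 0.214
gripper_force: 39.1
```

```bash
python3 - <<'E'
from h import *
st()
# swing: accelerate, 44 rows; shifts tool y=-turner... tool y=+turner y, tool z=-up
N=46
s=np.linspace(0,1,N+1); th=np.pi*(s-np.sin(2*np.pi*s)/(2*np.pi)*0.6)
r=114.7; y=r*np.cos(th); z=r*np.sin(th)
d=np.c_[np.diff(y),-np.diff(z)]
for k in range(0,N,12): print([[[0,0,0],[0,float(round(a,1)),float(round(b,1))],0.85] for a,b in d[k:k+12]])
E
```

```text
t 11.2833 turner-rel TCP mm [-58.5 114.4 -10.9] F(turner) [-0.2 -0.3  4.3] gap 0.214 gf 39.12111282348633
[[[0, 0, 0], [0, -0.0, -3.1], 0.85], [[0, 0, 0], [0, -0.1, -3.2], 0.85], [[0, 0, 0], [0, -0.2, -3.4], 0.85], [[0, 0, 0], [0, -0.4, -3.6], 0.85], [[0, 0, 0], [0, -0.5, -4.0], 0.85], [[0, 0, 0], [0, -0.8, -4.3], 0.85], [[0, 0, 0], [0, -1.0, -4.8], 0.85], [[0, 0, 0], [0, -1.4, -5.2], 0.85], [[0, 0, 0], [0, -1.8, -5.7], 0.85], [[0, 0, 0], [0, -2.3, -6.1], 0.85], [[0, 0, 0], [0, -2.9, -6.6], 0.85], [[0, 0, 0], [0, -3.7, -6.9], 0.85]]
[[[0, 0, 0], [0, -4.5, -7.2], 0.85], [[0, 0, 0], [0, -5.4, -7.3], 0.85], [[0, 0, 0], [0, -6.4, -7.3], 0.85], [[0, 0, 0], [0, -7.4, -7.1], 0.85], [[0, 0, 0], [0, -8.4, -6.8], 0.85], [[0, 0, 0], [0, -9.4, -6.2], 0.85], [[0, 0, 0], [0, -10.3, -5.4], 0.85], [[0, 0, 0], [0, -11.2, -4.4], 0.85], [[0, 0, 0], [0, -11.8, -3.3], 0.85], [[0, 0, 0], [0, -12.3, -2.0], 0.85], [[0, 0, 0], [0, -12.5, -0.7], 0.85], [[0, 0, 0], [0, -12.5, 0.7], 0.85]]
[[[0, 0, 0], [0, -12.3, 2.0], 0.85], [[0, 0, 0], [0, -11.8, 3.3], 0.85], [[0, 0, 0], [0, -11.2, 4.4], 0.85], [[0, 0, 0], [0, -10.3, 5.4], 0.85], [[0, 0, 0], [0, -9.4, 6.2], 0.85], [[0, 0, 0], [0, -8.4, 6.8], 0.85], [[0, 0, 0], [0, -7.4, 7.1], 0.85], [[0, 0, 0], [0, -6.4, 7.3], 0.85], [[0, 0, 0], [0, -5.4, 7.3], 0.85], [[0, 0, 0], [0, -4.5, 7.2], 0.85], [[0, 0, 0], [0, -3.7, 6.9], 0.85], [[0, 0, 0], [0, -2.9, 6.6], 0.85]]
[[[0, 0, 0], [0, -2.3, 6.1], 0.85], [[0, 0, 0], [0, -1.8, 5.7], 0.85], [[0, 0, 0], [0, -1.4, 5.2], 0.85], [[0, 0, 0], [0, -1.0, 4.8], 0.85], [[0, 0, 0], [0, -0.8, 4.3], 0.85], [[0, 0, 0], [0, -0.5, 4.0], 0.85], [[0, 0, 0], [0, -0.4, 3.6], 0.85], [[0, 0, 0], [0, -0.2, 3.4], 0.85], [[0, 0, 0], [0, -0.1, 3.2], 0.85], [[0, 0, 0], [0, -0.0, 3.1], 0.85]]
```

Request:
{"fn": "play_rows", "kwargs": {"rows": [[[0,0,0],[0,0,-3.1],0.85],[[0,0,0],[0,-0.1,-3.2],0.85],[[0,0,0],[0,-0.2,-3.4],0.85],[[0,0,0],[0,-0.4,-3.6],0.85],[[0,0,0],[0,-0.5,-4],0.85],[[0,0,0],[0,-0.8,-4.3],0.85],[[0,0,0],[0,-1,-4.8],0.85],[[0,0,0],[0,-1.4,-5.2],0.85],[[0,0,0],[0,-1.8,-5.7],0.85],[[0,0,0],[0,-2.3,-6.1],0.85],[[0,0,0],[0,-2.9,-6.6],0.85],[[0,0,0],[0,-3.7,-6.9],0.85]]}}

```text
t: 12.28
tcp_pos: [0.465, 0.235, 0.1311]
tool_rot: [-0.148, 0.989, 0.0, 0.001]
force: [1.1, 3.6, 0.0]
finger_gap: 0.211
gripper_force: 39.3
```

```bash
python3 -c "
from h import *
st()"
```

```text
t 12.2833 turner-rel TCP mm [-58.5  99.2  46.1] F(turner) [2.1 3.1 0. ] gap 0.211 gf 39.27795588970184
```

Request:
{"fn": "play_rows", "kwargs": {"rows": [[[0,0,0],[0,-4.5,-7.2],0.85],[[0,0,0],[0,-5.4,-7.3],0.85],[[0,0,0],[0,-6.4,-7.3],0.85],[[0,0,0],[0,-7.4,-7.1],0.85],[[0,0,0],[0,-8.4,-6.8],0.85],[[0,0,0],[0,-9.4,-6.2],0.85],[[0,0,0],[0,-10.3,-5.4],0.85],[[0,0,0],[0,-11.2,-4.4],0.85],[[0,0,0],[0,-11.8,-3.3],0.85],[[0,0,0],[0,-12.3,-2],0.85],[[0,0,0],[0,-12.5,-0.7],0.85],[[0,0,0],[0,-12.5,0.7],0.85]]}}

```text
t: 13.28
tcp_pos: [0.4986, 0.1259, 0.1882]
tool_rot: [-0.148, 0.989, -0.001, 0.001]
force: [3.4, 1.7, 1.1]
finger_gap: 0.214
gripper_force: 39.4
```

Request:
{"fn": "play_rows", "kwargs": {"rows": [[[0,0,0],[0,-12.3,2],0.85],[[0,0,0],[0,-11.8,3.3],0.85],[[0,0,0],[0,-11.2,4.4],0.85],[[0,0,0],[0,-10.3,5.4],0.85],[[0,0,0],[0,-9.4,6.2],0.85],[[0,0,0],[0,-8.4,6.8],0.85],[[0,0,0],[0,-7.4,7.1],0.85],[[0,0,0],[0,-6.4,7.3],0.85],[[0,0,0],[0,-5.4,7.3],0.85],[[0,0,0],[0,-4.5,7.2],0.85],[[0,0,0],[0,-3.7,6.9],0.85],[[0,0,0],[0,-2.9,6.6],0.85]]}}

```text
t: 14.28
tcp_pos: [0.5259, 0.0372, 0.1155]
tool_rot: [-0.148, 0.989, -0.0, 0.001]
force: [5.1, 1.1, 0.7]
finger_gap: 0.217
gripper_force: 39.4
```

```bash
python3 -c "
from h import *
go([-58,-114.5,-11])"
```

```text
t 14.2833 turner-rel TCP mm [ -58.2 -107.9   30.5] F(turner) [ 5.2 -0.4  0.7] gap 0.217 gf 39.392765164375305
turn [-0.03  0.08 -0.01] shift now [-0.1 -6.6 41.5] shift after turn [-0.2 -6.6 41.5]
```

Request:
{"fn": "play_rows", "kwargs": {"rows": [[[0,0,0],[0,-2.3,6.1],0.85],[[0,0,0],[0,-1.8,5.7],0.85],[[0,0,0],[0,-1.4,5.2],0.85],[[0,0,0],[0,-1,4.8],0.85],[[0,0,0],[0,-0.8,4.3],0.85],[[0,0,0],[0,-0.5,4],0.85],[[0,0,0],[0,-0.4,3.6],0.85],[[0,0,0],[0,-0.2,3.4],0.85],[[0,0,0],[0,-0.1,3.2],0.85],[[0,0,0],[0,0,3.1],0.85],[[0,0,0],[0,0,0],0.85],[[0,0,0],[0,0,0],0.85]]}}

```text
t: 15.28
tcp_pos: [0.5283, 0.0297, 0.0739]
tool_rot: [-0.148, 0.989, -0.0, 0.001]
force: [2.5, 1.8, 11.2]
finger_gap: 0.215
gripper_force: 40.4
```

```bash
python3 -c "
from h import *
go([-58,-114.5,-11])"
```

```text
t 15.2833 turner-rel TCP mm [ -58.1 -115.6  -11.1] F(turner) [ 3.   1.  11.2] gap 0.215 gf 40.4120671749115
turn [-0.03  0.12  0.01] shift now [-0.1  1.1 -0.1] shift after turn [-0.1  1.1 -0.1]
```

Request:
{"fn": "play_rows", "kwargs": {"rows": [[[0,0,0],[0,0,0],0.85],[[0,0,0],[0,0,0],0.85],[[0,0,0],[0,0,0],0.85],[[0,0,0],[0,0,0],0.85],[[0,0,0],[0,0,0],0.85],[[0,0,0],[0,0,0],0.85],[[0,0,0],[0,0,0],0.85],[[0,0,0],[0,0,0],0.85],[[0,0,0],[0,0,0],0.85],[[0,0,0],[0,0,0],0.85],[[0,0,0],[0,0,0],0.85],[[0,0,0],[0,0,0],0.85]]}}

```text
t: 16.28
tcp_pos: [0.5282, 0.0297, 0.0739]
tool_rot: [-0.148, 0.989, -0.0, 0.001]
force: [3.7, 1.5, 10.9]
finger_gap: 0.219
gripper_force: 40.4
```

Request:
{"fn": "play_rows", "kwargs": {"rows": [[[0,0,0],[0,0,0],0.85],[[0,0,0],[0,0,0],0.85],[[0,0,0],[0,0,0],0.85],[[0,0,0],[0,0,0],0.85],[[0,0,0],[0,0,0],0.85],[[0,0,0],[0,0,0],0.85],[[0,0,0],[0,0,0],0.85],[[0,0,0],[0,0,0],0.85],[[0,0,0],[0,0,0],0.85],[[0,0,0],[0,0,0],0.85],[[0,0,0],[0,0,0],0.85]]}}

```text
t: 17.2
tcp_pos: [0.5283, 0.0298, 0.0739]
tool_rot: [-0.148, 0.989, -0.0, 0.001]
force: [4.1, 1.4, 11.5]
finger_gap: 0.213
gripper_force: 40.4
```

Request:
{"fn": "play_rows", "kwargs": {"rows": [[[0,0,0],[0,0,-3.1],0.85],[[0,0,0],[0,0.1,-3.2],0.85],[[0,0,0],[0,0.2,-3.4],0.85],[[0,0,0],[0,0.4,-3.6],0.85],[[0,0,0],[0,0.5,-4],0.85],[[0,0,0],[0,0.8,-4.3],0.85],[[0,0,0],[0,1,-4.8],0.85],[[0,0,0],[0,1.4,-5.2],0.85],[[0,0,0],[0,1.8,-5.7],0.85],[[0,0,0],[0,2.3,-6.1],0.85],[[0,0,0],[0,2.9,-6.6],0.85],[[0,0,0],[0,3.7,-6.9],0.85]]}}

```text
t: 18.2
tcp_pos: [0.524, 0.0434, 0.1296]
tool_rot: [-0.148, 0.989, -0.001, 0.001]
force: [6.8, -1.6, 1.0]
finger_gap: 0.213
gripper_force: 39.4
```

Request:
{"fn": "play_rows", "kwargs": {"rows": [[[0,0,0],[0,4.5,-7.2],0.85],[[0,0,0],[0,5.4,-7.3],0.85],[[0,0,0],[0,6.4,-7.3],0.85],[[0,0,0],[0,7.4,-7.1],0.85],[[0,0,0],[0,8.4,-6.8],0.85],[[0,0,0],[0,9.4,-6.2],0.85],[[0,0,0],[0,10.3,-5.4],0.85],[[0,0,0],[0,11.2,-4.4],0.85],[[0,0,0],[0,11.8,-3.3],0.85],[[0,0,0],[0,12.3,-2],0.85],[[0,0,0],[0,12.5,-0.7],0.85],[[0,0,0],[0,12.5,0.7],0.85]]}}

```text
t: 19.2
tcp_pos: [0.4907, 0.1516, 0.1883]
tool_rot: [-0.148, 0.989, -0.0, 0.001]
force: [2.9, 1.5, 8.7]
finger_gap: 0.215
gripper_force: 40.2
```

Request:
{"fn": "play_rows", "kwargs": {"rows": [[[0,0,0],[0,12.3,2],0.85],[[0,0,0],[0,11.8,3.3],0.85],[[0,0,0],[0,11.2,4.4],0.85],[[0,0,0],[0,10.3,5.4],0.85],[[0,0,0],[0,9.4,6.2],0.85],[[0,0,0],[0,8.4,6.8],0.85],[[0,0,0],[0,7.4,7.1],0.85],[[0,0,0],[0,6.4,7.3],0.85],[[0,0,0],[0,5.4,7.3],0.85],[[0,0,0],[0,4.5,7.2],0.85],[[0,0,0],[0,3.7,6.9],0.85],[[0,0,0],[0,2.9,6.6],0.85]]}}

```text
t: 20.2
tcp_pos: [0.4628, 0.2421, 0.1156]
tool_rot: [-0.148, 0.989, 0.001, 0.0]
force: [4.3, 5.4, 1.4]
finger_gap: 0.215
gripper_force: 39.6
```

Request:
{"fn": "play_rows", "kwargs": {"rows": [[[0,0,0],[0,2.3,6.1],0.85],[[0,0,0],[0,1.8,5.7],0.85],[[0,0,0],[0,1.4,5.2],0.85],[[0,0,0],[0,1,4.8],0.85],[[0,0,0],[0,0.8,4.3],0.85],[[0,0,0],[0,0.5,4],0.85],[[0,0,0],[0,0.4,3.6],0.85],[[0,0,0],[0,0.2,3.4],0.85],[[0,0,0],[0,0.1,3.2],0.85],[[0,0,0],[0,0,3.1],0.85],[[0,0,0],[0,0,0],0.85],[[0,0,0],[0,0,0],0.85]]}}

```text
t: 21.2
tcp_pos: [0.4606, 0.2495, 0.0739]
tool_rot: [-0.148, 0.989, 0.0, 0.0]
force: [1.7, 3.0, 11.5]
finger_gap: 0.216
gripper_force: 40.6
```

```bash
python3 -c "
from h import *
go([-58,114.5,-11])"
```

```text
t 21.2 turner-rel TCP mm [-58.5 114.3 -11.1] F(turner) [ 2.5  2.4 11.5] gap 0.216 gf 40.618327260017395
turn [0.04 0.06 0.01] shift now [-0.5  0.2 -0.1] shift after turn [-0.5  0.2 -0.1]
```

Request:
{"fn": "play_rows", "kwargs": {"rows": [[[0,0,0],[0,0,-0.5],0.7],[[0,0,0],[0,0,0],0.5],[[0,0,0],[0,0,0],0.45],[[0,0,0],[0,0,0],0.45],[[0,0,0],[0,0,-8],0.45],[[0,0,0],[0,0,-15],0.45],[[0,0,0],[0,0,-20],0.45],[[0,0,0],[0,0,-20],0.45],[[0,0,0],[20,20,-20],0.45],[[0,0,0],[20,30,0],0.45],[[0,0,0],[0,10,0],0.45],[[0,0,0],[0,0,0],0.45]]}}

```text
t: 22.2
tcp_pos: [0.4024, 0.2962, 0.1574]
tool_rot: [-0.15, 0.989, 0.0, -0.0]
force: [0.6, 0.0, -0.4]
finger_gap: 0.553
gripper_force: 0.0
```

```bash
python3 tin.py s5
```

```text
t 22.2 turner-rel TCP mm [-100.5  176.    72.4] F(turner) [ 0.6 -0.2 -0.4] gap 0.553 gf 0.0
turn [ 0.01 -0.03  0.21] shift now [-44.3 -61.1  12.3] shift after turn [-44.5 -61.   12.4]
tin 274 [-1.47125698 -2.13879224] 1.0006500547645842
lid front x,y from top [-34.7 -34.4 -33.4 -32.5 -32.4 -31.6 -31.3 -30.9] 53
grip 88 [0.468  0.2523] [0.0581 0.0165] 16.6 mean [0.4671 0.2514 0.0932]
```

View pics/s5_c160.png

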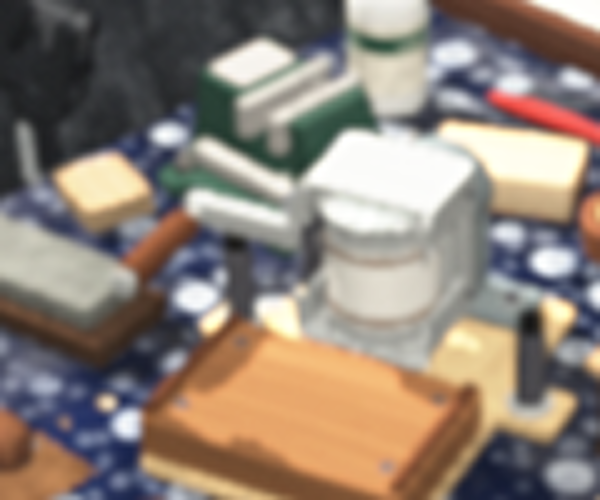

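The picture shows the tin upright in the cradle (crop ~375,270), with the crank back at left and the bystanders unmoved. A gentle closed-finger push confirms whether it is fully home.

Request:
{"fn": "play_rows", "kwargs": {"rows": [[[0,0,0],[0,-25,0],1],[[0,0,0],[0,-38,0],1],[[0,0,0],[0,-38,0],1],[[0,0,0],[0,-38,0],1],[[0,0,0],[0,-25,0],1],[[0,0,0],[0,-10,10],1],[[0,0,0],[0,-3,20],1],[[0,0,0],[0,0,20],1],[[0,0,0],[0,0,18],1],[[0,0,0],[0,0,10],1],[[0,0,0],[-3,0,0],1],[[0,0,0],[-5,0,0],1]]}}

```text
t: 23.3
tcp_pos: [0.4638, 0.1271, 0.078]
tool_rot: [-0.147, 0.989, 0.0, -0.001]
force: [0.5, 0.4, -0.2]
finger_gap: -0.0
gripper_force: 0.0
```

```bash
python3 -c "
from h import *
go([-50,-1,-6])"
```

```text
t 23.3 turner-rel TCP mm [-91.3  -3.7  -7. ] F(turner) [ 0.6  0.2 -0.2] gap -0.0 gf 0.0
turn [ 0.03 -0.15 -0.07] shift now [-41.3   2.7  -1.1] shift after turn [-41.3   2.7  -1. ]
```

Request:
{"fn": "play_rows", "kwargs": {"rows": [[[0,0,0],[-6,2,0],1],[[0,0,0],[-8,0,0],1],[[0,0,0],[-8,0,0],1],[[0,0,0],[-6,0,0],1],[[0,0,0],[-4,0,0],1],[[0,0,0],[-2,0,0],1],[[0,0,0],[-1,0,0],1],[[0,0,0],[0,0,0],1],[[0,0,0],[0,0,0],1]]}}

```text
t: 24.05
tcp_pos: [0.4963, 0.1402, 0.0788]
tool_rot: [-0.148, 0.989, 0.0, -0.0]
force: [-1.0, -0.1, -0.8]
finger_gap: 0.003
gripper_force: 0.0
```

Request:
{"fn": "play_rows", "kwargs": {"rows": [[[0,0,0],[-1,0,0],1],[[0,0,0],[-1,0,0],1],[[0,0,0],[0,0,0],1]]}}

```text
t: 24.3
tcp_pos: [0.4988, 0.1408, 0.0788]
tool_rot: [-0.148, 0.989, -0.0, 0.0]
force: [-0.2, 0.7, 0.5]
finger_gap: 0.003
gripper_force: 0.0
```

```bash
python3 -c "
from h import *
go([-50,-1,-6])"
```

```text
t 24.3 turner-rel TCP mm [-53.8  -0.8  -6.2] F(turner) [0.  0.7 0.5] gap 0.003 gf 0.0
turn [-0.    0.01  0.02] shift now [-3.8 -0.2 -0.2] shift after turn [-3.8 -0.2 -0.2]
```

Request:
{"fn": "play_rows", "kwargs": {"rows": [[[0,0,0],[-2,0,0],1],[[0,0,0],[-2,0,0],1],[[0,0,0],[-1,0,0],1],[[0,0,0],[-1,0,0],1],[[0,0,0],[0,0,0],1],[[0,0,0],[0,0,0],1]]}}

```text
t: 24.8
tcp_pos: [0.5041, 0.1426, 0.0787]
tool_rot: [-0.148, 0.989, 0.0, -0.0]
force: [-0.7, -0.6, 0.7]
finger_gap: -0.001
gripper_force: 0.0
```

```bash
python3 -c "
from h import *
st()"
```

```text
t 24.8 turner-rel TCP mm [-48.2  -0.7  -6.3] F(turner) [-0.8 -0.4  0.7] gap -0.001 gf 0.0
```

Request:
{"fn": "play_rows", "kwargs": {"rows": [[[0,0,0],[-1,0,0],1],[[0,0,0],[-1,0,0],1],[[0,0,0],[-1,0,0],1],[[0,0,0],[-1,0,0],1],[[0,0,0],[0,0,0],1],[[0,0,0],[0,0,0],1]]}}

```text
t: 25.3
tcp_pos: [0.5063, 0.1435, 0.0784]
tool_rot: [-0.148, 0.989, 0.0, -0.002]
force: [-5.3, -2.0, 0.4]
finger_gap: 0.004
gripper_force: 0.0
```

```bash
python3 -c "
from h import *
st()"
```

```text
t 25.3 turner-rel TCP mm [-45.8  -0.4  -6.6] F(turner) [-5.6 -0.3  0.4] gap 0.004 gf 0.0
```

Request:
{"fn": "play_rows", "kwargs": {"rows": [[[0,0,0],[5,0,0],1],[[0,0,0],[12,0,0],1],[[0,0,0],[20,0,0],1],[[0,0,0],[20,0,-15],1],[[0,0,0],[0,0,-30],1],[[0,0,0],[0,15,-30],1],[[0,0,0],[0,38,-20],1],[[0,0,0],[0,38,0],1],[[0,0,0],[0,38,0],1],[[0,0,0],[0,38,0],1],[[0,0,0],[0,15,0],1],[[0,0,0],[0,0,0],1]]}}

```text
t: 26.3
tcp_pos: [0.4008, 0.3037, 0.1739]
tool_rot: [-0.15, 0.989, 0.001, 0.002]
force: [-0.4, 0.3, -0.4]
finger_gap: 0.002
gripper_force: 0.0
```

```bash
python3 tin.py s6
```

```text
t 26.3 turner-rel TCP mm [-99.9 183.6  88.9] F(turner) [-0.3  0.4 -0.4] gap 0.002 gf 0.0
turn [0.1  0.27 0.29] shift now [-43.4 -68.9  29. ] shift after turn [-43.9 -68.6  28.9]
tin 268 [-1.25500769 -2.14255797] 1.094823794874145
lid front x,y from top [-34.7 -34.3 -33.  -32.6 -32.3 -31.6 -31.4 -31. ] 51
grip 88 [0.4681 0.2525] [0.058  0.0179] 15.2 mean [0.4664 0.2512 0.0941]
```

View pics/s6_c160.png

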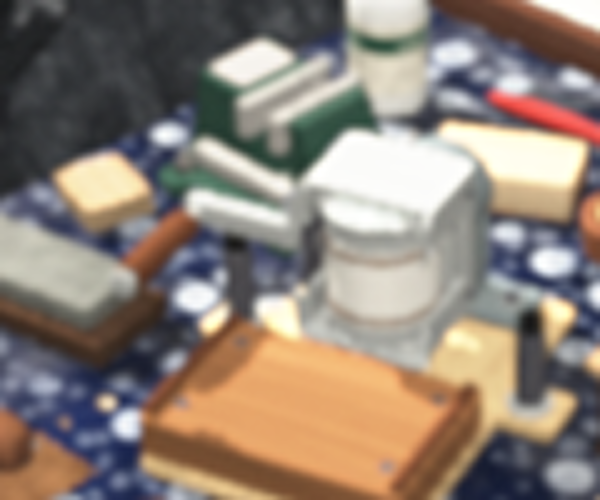

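The tin stands upright and home (crop ~375,270), with the crank at its first stop and the gripper clear.

```bash
python3 -c "
from station import *
print(sign_off())"
```

```text
the job is handed in; nothing more can be done
None
```

I pushed the tin home, held it upside down for about two seconds, and swung it back upright; a last gentle push met a firm stop, so I take it as still fully home. I let go of the crank and handed the job in at about 26 s, with the gripper clear and the nearby bystanders looking unmoved.

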